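# Clamp a jam jar in the crank-driven jar holder

### The arm

A 6-joint arm with a two-finger parallel gripper is mounted at the origin on a cart in front of the work surface, level with it; the furniture and walls round the work are solid. World frame = base frame: x ahead of the robot, y to its left, z up, the work surface at z = 0. Lengths are in m, angles in rad, forces in N, time in s.
With the tool pointing down it reaches from about 0.3 to 0.85 m from the base axis. Payload 5.4 kg.
Tool frame: the origin (TCP) lies on the mounting face of the last link; the fingertips stand 173 mm ahead of it and the grasp point (between the pads) lies 155 mm ahead of it; z points along the fingers, y is the direction in which the jaws open and shut (so a half turn about z gives the same grasp; the last joint's range is limited). The gripper opens to 85 mm and grips with 20 to 120 N. Pads are 22 mm wide; open, the fingers measure 114 mm over their backs; the gripper's body (76 mm by 85 mm) begins 54 mm behind the grasp point. The pads swing forward as they close: fully open they stand 13 mm farther back than shut.
Start: joints at [-1.343, 0.158, 1.597, -0, 1.386, -0.21], TCP at [0.244, -0.521, 0.405] pointing down, gripper open.
Joint ranges: [-2.91, 2.91], [-0.94, 2.29], [0.18, 2.7], [-1.29, 4.43], [0.17, 2.64], [-3, 3]. Speed limits (rad/s): [2.57, 2.57, 3.14, 3.14, 3.14, 3.14].

### API

Orientations are given as a 3x3 rotation matrix whose columns are the frame's x, y, z axes.
In Python, from station import manip gives the robot as it stands. The module is installed in compiled form; this text tells all that it offers.
- The arm moves only by the tool jog_arm, never from a script. Its argument "commands" is a list of rows, each an object of numbers: "rx", "ry", "rz": the turn, a rotation vector about the world's x, y, z in degrees; "x", "y", "z": the shift along the world's x, y, z in m; "jaw": the closure, from -1 (fully open) to 1 (shut), so that 0 is half open. A call has 1 to 5 rows; each row is the pose to reach, as a shift and turn from the pose commanded when the call began; what a row does not reach only later rows make up. A row lasts 1/12 s, in which the tool goes at most 41.7 mm and 7.16 degrees, less where a joint would pass 70% of its speed; a pose out of reach is approached as far as the arm can. A call with a gripper value outside its range is refused whole. The fingers move at their own pace and stop on an object; "grip_force" is the grip in N (left out, the last holds). Time passes only in rows, so rows that repeat a pose let the fingers close. It gives the time, the measured TCP pose, the force and the opening at its end, in the units of the state.
- manip.state(): the state, without advancing time (a new reading comes with each control period).
- manip.get_image(name): name is "side" or "top"; returns a dict with "pixels" (480x640x3 uint8, blue, green, red), "z_map" (480x640 float32, m along the optical axis (not along the pixel's ray), 0 where there is no reading), "fx", "fy", "cx", "cy" (pixels), "xyz" and "orientation" of the camera in the world. Camera axes: x right, y down, z forward; pixel columns grow to the right and rows downward; lengths in m; the calibration is good to about 2 mm. A picture is of the moment at which its call begins.
- manip.job_done(): hands the job in, once; it reports no verdict.
Trained networks look in a picture, given as the dict that the camera call returned (one of the last four; its "shot" number tells which), for a name from the list of things; names that differ only in an ending like _2 or _b are one class to them, and where a whole thing is asked for, a point or a joint stands for the part that bears it (a point fixed in the world has none). Each returns a list of dicts, best first, with "confidence" (0 to 1); they miss things now and then, are a little off and sometimes report something else, mostly with a low value. They report only what shows in the picture. A call takes as long as a camera call. They do not tell look-alikes from the thing itself.
- manip.boxes_of(name, picture): "bbox" ([centre column, centre row, width, height] in pixels, round what is visible of it).
- manip.outline_of(name, picture): "region" (480x640 bool, what is visible of it) and "bbox" ([centre column, centre row, width, height] in pixels, round what is visible of it).
- manip.mark_of(name, picture): "xy" ([column, row] in pixels: a listed point, or the origin of a listed thing).
The state is a dict: "t": time; "q": joint angles; "qvel": joint speeds; "tau": joint torques, N m; "ee_pos": TCP position; "ee_rot": TCP orientation; "ft_force": force on the tool from outside, world axes, zero at the start; "wrist_torque": the same for the moment, N m; "width": finger opening in m.
Only numpy, scipy, OpenCV 4.12 (cv2) and the standard library are available. Lean on these libraries where they do the work, as an engineer would, in place of code of your own. Each camera call takes 0.05 s, during which the arm holds its last target.

### The job

Get the jam jar that stands by itself beside the jar holder ready for one-handed opening: stand it upright on the holder's base between the V-shaped jaw and the sprung pad, and let go of it. Then take the crank by its free-spinning knob and wind it clockwise (seen from above), several turns, until the jar is pushed home into the V and the sprung pad is pressed about halfway in; never wind so far that the pad bottoms out. Let go, and leave the things around it where they stand.

Things in the scene. Friction and masses are not known exactly. Their poses are not given: they have to be found in the camera images.
- jam_jar: closed glass jam jar, body 58 mm in diameter, flat grey lid 61 mm in diameter, 86 mm tall (lid from z = 75 mm), about 0.3 kg; origin at the centre of its underside, z up along its axis; any yaw.
- jar_holder: the jar holder, fixed; white base 120 (x) x 310 (y) mm, top 14 mm above the worktop; origin at its underside's centre, z up, yaw within +-0.3 rad. At its -y end a fixed grey V jaw (to z = 50 mm, open to +y), mid-way a moving grey jaw (to z = 57 mm) with the sprung pad on its -y side, at the +y end the gear housing (66 x 66 mm, to z = 70 mm) with the crank on top.
- seat (a point): point on the base's top (holder x = 0, y = -95 mm, z = 14 mm; axes as the holder's) where the centre of the jar's underside lies when home in the V. The smooth jaws centre a jar set down up to 12 mm out along +y and 7 mm sideways. Before winding, 19 to 29 mm lie between a jar on the seat and the pad. Both sides (holder +-x) are open above z = 50 mm for fingers.
- pad_face (a point): centre of the smooth black face of the sprung pad (60 mm wide, 34 mm high, upright, facing holder -y towards the V), 37 mm above the worktop. The pad rides on two steel pins that enter the moving jaw; 20 mm stroke, spring 500 N/m with 2 N preload.
- pad (a joint): how far the pad is pushed into its jaw against its spring, m: 0 = fully out, 0.010 = halfway, 0.020 = bottomed out.
- crank (a joint): crank angle, rad, grows clockwise seen from above, which moves jaw and pad towards the V, 10 mm a full turn; 0 = jaw fully open, arm along the holder's +x; range 0 to 37; starts between 0 and 6.2. Friction about 2 N at the knob; it stays where it is left and cannot be driven by pushing the jaw.
- crank_axis (a point): point on the crank's vertical axis of rotation (holder x = 0, y = +105 mm), 95 mm above the worktop. The steel arm lies 75 to 83 mm above the worktop; the knob stands on its end, 50 mm from the axis.
- crank_knob: the crank's black knob, 24 mm in diameter, 40 mm tall, upright; origin at the centre of its underside (84 mm above the worktop, top at 124 mm). It spins freely about its own axis, so a hand that holds it need not turn.
- tuna_tin: bystander: low round tin, 86 mm in diameter, 40 mm tall; origin at the centre of its underside
- spice_jar: bystander: slim spice jar with a cap, 46 mm in diameter, 106 mm tall; origin at the centre of its underside
- pepper_mill: bystander: turned dark wooden pepper mill, 58 mm in diameter, 170 mm tall; origin at the centre of its underside
Mind the look-alikes: they are no part of the job. Leave any red look-alike of the jam_jar alone.

How it is judged:
On the way, in this order (a step that is already met when the one before it is completed fails the run):
1. the jar stands upright on the holder's base between the jaws, let go, the pad not yet pressed (x of jam_jar in the frame of seat between -0.015 and 0.015 m and y of jam_jar in the frame of seat between -0.004 and 0.026 m and z of jam_jar in the frame of seat below 0.004 m and angle between jam_jar's own z axis and vertical below 0.1 rad and contact force between the fingers and jam_jar below 0.2 N and value of joint pad below 0.003 m), for 0.2 s.
2. the crank is wound clockwise by its knob (contact force between the fingers and crank_knob above 0.5 N and velocity of joint crank above 0.15 rad/s), for 0.1 s.
3. the pad is pressed about halfway in (5 to 15 mm of its 20 mm) (value of joint pad between 0.005 and 0.015 m), for 0.1 s.
At the end, for the whole second after the job is handed in: The jar stands upright (within 0.08 rad) on the holder's base, home in the V (within 6 mm sideways and 5 mm along), the pad presses on it 5 to 15 mm into its 20 mm stroke, and jar and crank are at rest (all of step 3 and x of jam_jar in the frame of seat between -0.006 and 0.006 m and y of jam_jar in the frame of seat between -0.005 and 0.005 m and z of jam_jar in the frame of seat below 0.004 m and angle between jam_jar's own z axis and vertical below 0.08 rad and linear speed of jam_jar below 0.01 m/s and velocity of joint crank between -0.1 and 0.1 rad/s); the robot touches nothing.
It fails at once if the pad is bottomed out (over 18.5 mm in) (value of joint pad above 0.0185 m).
It fails at once if the jar tips over (angle between jam_jar's own z axis and vertical above 0.6 rad).
It fails at once if a bystander is shifted by more than 25 mm (distance of any of tuna_tin, spice_jar, pepper_mill from where it was at the start of the episode above 0.025 m).
It also fails if it takes over 72 s, if anything falls off the work surface, if the arm or the gripper's body presses on something with over 40 N, if the wrist force passes 120 N, or if a joint passes its speed limit or range.

## Working session

There is one attempt and no reset: what is moved stays moved. The work goes in short steps, Python scripts to look and compute and a tool call to move; the robot and the scene stay as the last step left them, time stands still between calls to the robot, and variables do not carry over. Pictures are saved under pics/ and viewed, and the job is handed in when it is done.

Besides the shell and the picture viewer there is one more tool, called after ">>>" as a command line: name --argument value ..., lists and objects as JSON in quotes. jog_arm: Moves the arm, as the interface text tells. Its arguments: {"type":"object","properties":{"commands":{"type":"array"},"grip_force":{"type":"number"}},"required":["commands"]}

```bash
mkdir -p pics; cat > h.py <<'E'
import numpy as np, cv2
from station import manip
def ray(p,uv):
    d=np.array([(uv[0]-p['cx'])/p['fx'],(uv[1]-p['cy'])/p['fy'],1.0])
    return np.array(p['xyz']),np.array(p['orientation'])@d
def atz(p,uv,z):
    o,d=ray(p,uv); return o+d*(z-o[2])/d[2]
def cloud(p):
    v,u=np.mgrid[0:480,0:640]; z=p['z_map']
    c=np.stack([(u-p['cx'])/p['fx']*z,(v-p['cy'])/p['fy']*z,z],-1)
    return c@np.array(p['orientation']).T+np.array(p['xyz'])
def two(p1,a,p2,b):
    o1,d1=ray(p1,a);o2,d2=ray(p2,b)
    s=np.linalg.lstsq(np.stack([d1,-d2],1),o2-o1,rcond=None)[0]
    x1=o1+d1*s[0];x2=o2+d2*s[1]
    return (x1+x2)/2,np.linalg.norm(x1-x2)
E
python3 - <<'E'
from h import *
np.set_printoptions(precision=4,suppress=True)
s=manip.state();print(s)
for n in('top','side'):
    p=manip.get_image(n);cv2.imwrite(f'pics/{n}0.png',p['pixels'])
    print(n,p['xyz'],p['orientation'],p['fx'])
    for t in('jam_jar','jar_holder','crank_knob','tuna_tin','spice_jar','pepper_mill'):
        print(t,[(round(b['confidence'],2),np.round(b['bbox'])) for b in manip.boxes_of(t,p)[:4]])
    for t in('seat','pad_face','crank_axis','crank_knob','jar_holder','jam_jar'):
        print(t,[(round(b['confidence'],2),np.round(b['xy'],1)) for b in manip.mark_of(t,p)[:3]])
E
```

```text
{'t': 0.0, 'q': array([-1.3431,  0.1591,  1.5983, -0.    ,  1.3862, -0.2101]), 'qvel': array([ 0.0003, -0.0028,  0.002 ,  0.0005,  0.0002, -0.0004]), 'tau': array([ -0.0013, -39.6006, -33.1429,  -0.0004,   0.0084,  -0.    ]), 'ee_pos': array([ 0.2437, -0.5205,  0.4037]), 'ee_rot': array([[ 0.9057,  0.424 , -0.0004],
       [ 0.424 , -0.9057,  0.0019],
       [ 0.0004, -0.0019, -1.    ]]), 'ft_force': array([ 0.6069, -0.5711,  0.1599]), 'wrist_torque': array([-0.0149, -0.0199, -0.003 ]), 'width': 0.08514619711301905}
top [ 0.4504 -0.2051  1.4622] [[ 0.0241 -0.9927  0.1181]
 [-0.9997 -0.025  -0.0066]
 [ 0.0095 -0.1179 -0.993 ]] 617.4870155881418
jam_jar [(0.81, array([440., 286.,  31.,  28.])), (0.58, array([395., 298.,  33.,  24.]))]
jar_holder [(0.7, array([263., 252., 130.,  60.]))]
crank_knob [(0.52, array([233., 235.,  14.,  12.])), (0.44, array([437., 238.,  34.,  30.]))]
tuna_tin [(0.84, array([358., 202.,  39.,  26.]))]
spice_jar []
pepper_mill [(0.85, array([435., 238.,  32.,  30.]))]
seat [(0.97, array([302.3, 251.8]))]
pad_face [(0.71, array([278.8, 253.4]))]
crank_axis [(0.
[... 420 characters left out ...]
,  33.,  57.])), (0.45, array([301., 220.,  63., 103.]))]
jar_holder [(0.85, array([300., 220.,  62., 102.]))]
crank_knob [(0.69, array([306., 178.,   7.,  19.]))]
tuna_tin [(0.88, array([377., 278.,  40.,  42.])), (0.27, array([266., 310.,  33.,  51.]))]
spice_jar [(0.76, array([373., 208.,  23.,  46.]))]
pepper_mill [(0.9, array([353., 326.,  34.,  84.]))]
seat [(0.91, array([300.4, 249.1]))]
pad_face [(0.89, array([299. , 225.3]))]
crank_axis [(0.57, array([296.1, 172.5])), (0.23, array([298.1, 228.9]))]
crank_knob [(0.72, array([306.3, 186.9]))]
jar_holder [(0.69, array([297.5, 230.1]))]
jam_jar [(0.93, array([286.8, 368.6])), (0.89, array([269.1, 328.7])), (0.59, array([374.2, 283.1]))]
```

```bash
python3 - <<'E'
import cv2,numpy as np
a=cv2.imread('pics/top0.png')[160:360,170:500];b=cv2.imread('pics/side0.png')[120:400,220:440]
cv2.imwrite('pics/top0c.png',cv2.resize(a,None,fx=2.4,fy=2.4,interpolation=cv2.INTER_CUBIC))
cv2.imwrite('pics/side0c.png',cv2.resize(b,None,fx=2.1,fy=2.1,interpolation=cv2.INTER_CUBIC))
E
```

```text
(no output)
```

View pics/top0c.png

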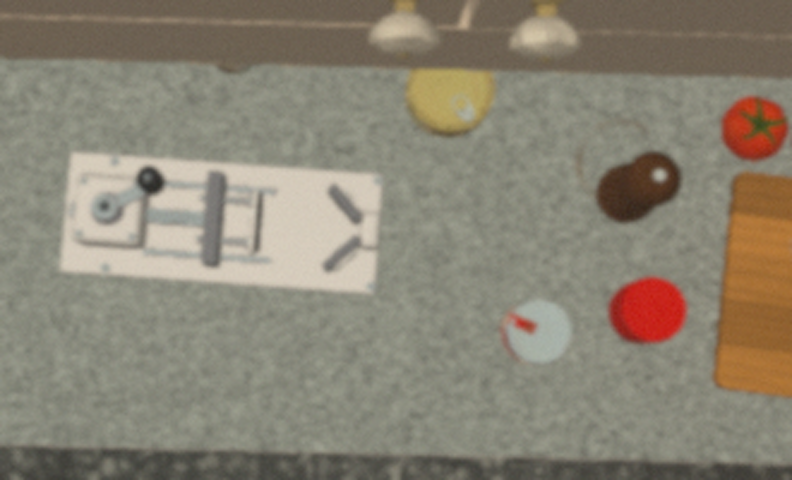

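View pics/side0c.png

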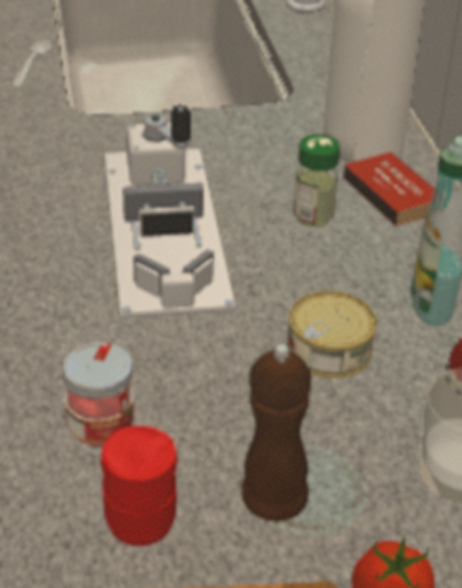

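View pics/top0.png

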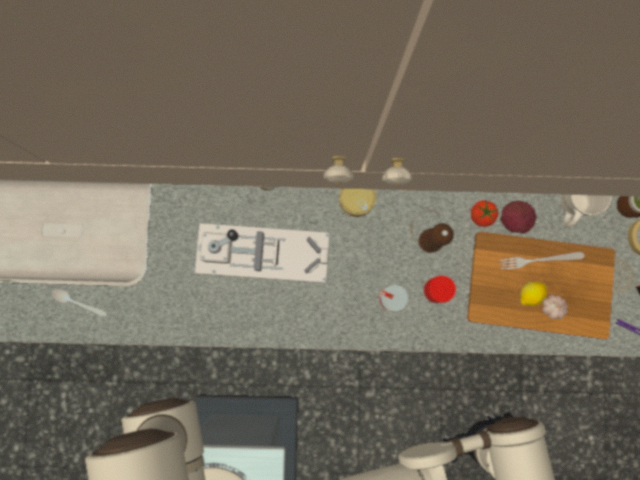

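The candidates for jam_jar are the grey-lidded glass jar at top (395,298) / side (267,310), and the all-red jar at top (440,289) / side (285,351). The text calls for a flat grey lid, so it is the first one, and the enlarged crops confirm this. Next I'll measure.

```bash
python3 - <<'E'
from h import *
np.set_printoptions(precision=4,suppress=True)
T=manip.get_image('top');S=manip.get_image('side')
C=cloud(T);D=cloud(S)
def best(n,p,k=None):
    r=manip.mark_of(n,p)
    if k is not None: r=sorted(r,key=lambda b:abs(b['xy'][0]-k[0])+abs(b['xy'][1]-k[1]))
    return r[0]['xy']
for n in('seat','pad_face','crank_axis','crank_knob','jar_holder'):
    a,b=best(n,T),best(n,S); print(n,*two(T,a,S,b), atz(T,a,{'seat':.014,'pad_face':.037,'crank_axis':.095,'crank_knob':.084,'jar_holder':0}[n]))
a,b=best('jam_jar',T,(390,298)),best('jam_jar',S,(269,328));print('jar',a,b,*two(T,a,S,b),atz(T,a,0))
# lid: cloud pts around
for P,nm,box in((C,'top',(375,275,415,320)),(D,'side',(245,280,290,345))):
    q=P[box[1]:box[3],box[0]:box[2]].reshape(-1,3); m=(q[:,2]>.07)&(q[:,2]<.12); r=q[m]
    print(nm,len(r),r.mean(0),np.median(r,0),r.min(0),r.max(0))
# holder base edges by colour
hsv=cv2.cvtColor(T['pixels'],cv2.COLOR_BGR2HSV)
q=C.reshape(-1,3)
# height map summary for others
for t in('tuna_tin','pepper_mill','spice_jar','jam_jar'):
    for nm,P,p in(('T',C,T),('S',D,S)):
        for o in manip.outline_of(t,p)[:2]:
            r=P[o['region']]; r=r[r[:,2]>.02]
            if len(r): print(t,nm,round(o['confidence'],2),r.min(0),r.max(0))
# cabinet: lowest stuff
m=q[:,2]>.3; print('high',q[m].min(0),q[m].max(0))
for u in (300,340,400,450):
  print(u,[tuple(np.round(C[v,u],2)) for v in (100,150,172,180,188)])
E
```

```text
seat [ 0.5955 -0.1896  0.0088] 0.0015778047224264606 [ 0.5957 -0.1897  0.014 ]
pad_face [ 0.5966 -0.1288  0.0398] 0.0011279678678731558 [ 0.5963 -0.1286  0.037 ]
crank_axis [0.6099 0.0147 0.087 ] 0.0031997245548186855 [0.6073 0.0135 0.095 ]
crank_knob [ 0.6335 -0.0293  0.0801] 0.005189813959024211 [ 0.6304 -0.0296  0.084 ]
jar_holder [ 0.6044 -0.0959 -0.0039] 0.003025858795790427 [ 0.6025 -0.0961  0.    ]
jar [390.0, 299.6] [289.4, 368.1] [ 0.5179 -0.4152 -0.1066] 0.03869973191190101 [ 0.4953 -0.3996  0.    ]
top 596 [ 0.4967 -0.3979  0.0857] [ 0.4965 -0.3975  0.0858] [ 0.4676 -0.4284  0.0731] [ 0.5258 -0.3686  0.095 ]
side 1193 [ 0.5032 -0.4398  0.0849] [ 0.5046 -0.4207  0.0856] [ 0.468  -0.5254  0.07  ] [ 0.5311 -0.3678  0.0898]
tuna_tin T 0.7 [ 0.4504 -0.3591  0.0202] [ 0.7531 -0.2051  1.4622]
tuna_tin S 0.92 [ 0.4552 -1.128   0.02  ] [ 0.7782 -0.2713  0.7562]
pepper_mill T 0.91 [ 0.4504 -0.5156  0.0202] [ 0.6614 -0.2051  1.4622]
pepper_mill S 0.75 [ 0.4552 -1.128   0.02  ] [ 0.6648 -0.4776  0.7562]
spice_jar S 0.7 [ 0.4552 -1.128   0.02  ] [0.8375 0.0456 0.7562]
jam_jar T 0.76 [ 
[... 755 characters left out ...]
at64(0.83)), (np.float64(0.59), np.float64(-0.24), np.float64(0.82)), (np.float64(0.62), np.float64(-0.24), np.float64(0.65))]
400 [(np.float64(0.62), np.float64(-0.27), np.float64(0.99)), (np.float64(0.62), np.float64(-0.3), np.float64(0.85)), (np.float64(0.6), np.float64(-0.3), np.float64(0.83)), (np.float64(0.6), np.float64(-0.3), np.float64(0.82)), (np.float64(0.62), np.float64(-0.32), np.float64(0.66))]
450 [(np.float64(0.62), np.float64(-0.31), np.float64(1.0)), (np.float64(0.62), np.float64(-0.35), np.float64(0.85)), (np.float64(0.62), np.float64(-0.37), np.float64(0.76)), (np.float64(0.62), np.float64(-0.38), np.float64(0.72)), (np.float64(0.62), np.float64(-0.39), np.float64(0.67))]
```

```bash
python3 - <<'E'
from h import *
np.set_printoptions(precision=4,suppress=True)
T=manip.get_image('top');C=cloud(T)
px=T['pixels'].astype(int)
m=(px.min(-1)>165); m[:, :185]=0; m[:,340:]=0; m[:215]=0;m[290:]=0
m=m.astype(np.uint8); n,l,st,_=cv2.connectedComponentsWithStats(m); k=1+np.argmax(st[1:,4]); m=(l==k)
v,u=np.nonzero(m)
P=np.array([atz(T,(a,b),.014)[:2] for a,b in zip(u,v)],np.float32)
r=cv2.minAreaRect(P);print(st[k],r,cv2.boxPoints(r))
# corners in raw pixel
r2=cv2.minAreaRect(np.stack([u,v],1).astype(np.float32));print(cv2.boxPoints(r2))
# lid circle
px=C[275:322,372:420];q=px.reshape(-1,3)
lid=q[(q[:,2]>.078)&(q[:,2]<.095)][:,:2].astype(np.float32)
print('lid',cv2.minEnclosingCircle(lid), lid.mean(0), (lid.min(0)+lid.max(0))/2, np.median(q[(q[:,2]>.078)&(q[:,2]<.095)][:,2]))
# knob top
px=C[222:250,220:250].reshape(-1,3); k=px[(px[:,2]>.11)&(px[:,2]<.14)]; print('knob',len(k),k.mean(0),k.min(0),k.max(0))
px=C[230:262,198:232].reshape(-1,3); k=px[(px[:,2]>.06)&(px[:,2]<.075)]; print('housing',len(k),k.mean(0),cv2.minAreaRect(k[:,:2].astype(np.float32)))
E
```

```text
[ 195  224  133   58 4112] ((0.59891676902771, -0.0947447270154953), (0.30600985884666443, 0.11636105179786682), 87.1788558959961) [[ 0.5333 -0.2447]
 [ 0.6495 -0.2504]
 [ 0.6646  0.0552]
 [ 0.5483  0.0609]]
[[194.8554 271.9523]
 [198.4871 222.925 ]
 [328.5512 232.5594]
 [324.9196 281.5867]]
lid ((0.4966859817504883, -0.39822426438331604), 0.030695434659719467) [ 0.4967 -0.3981] [ 0.4966 -0.3984] 0.08591648171752153
knob 97 [ 0.6255 -0.0367  0.1227] [ 0.615  -0.047   0.1101] [ 0.6376 -0.0249  0.1306]
housing 529 [0.6004 0.0106 0.065 ] ((0.6028608083724976, 0.008044717833399773), (0.06515640765428543, 0.06483747065067291), 87.12174987792969)
```

>>> jog_arm --commands '[{"rz": 7,"x": 0.028,"y": 0.0136,"z": 0},{"rz": 14,"x": 0.056,"y": 0.027},{"rz": 21,"x": 0.084,"y": 0.041},{"rz": 28,"x": 0.112,"y": 0.054},{"rz": 35,"x": 0.14,"y": 0.068}]' --grip_force 40

```text
schema error: expected keys rx, ry, rz, x, y, z, jaw
```

```bash
python3 - <<'E'
from h import *
np.set_printoptions(precision=4,suppress=True)
s=manip.state();print(s['t'],s['ee_pos'],s['ee_rot'][:,1],s['q'])
S=manip.get_image('side');D=cloud(S)
q=D[270:345,240:295].reshape(-1,3)
q=q[(abs(q[:,0]-.497)<.05)&(abs(q[:,1]+.398)<.05)]
l=q[(q[:,2]>.081)&(q[:,2]<.091)];print('lid side',(l.min(0)+l.max(0))/2,l.mean(0),cv2.minEnclosingCircle(l[:,:2].astype(np.float32)))
# pad & moving jaw & V from depth, holder frame
c=np.array([.5989,-.0947]);y=np.array([.0493,.9988]);x=np.array([.9988,-.0493])
for nm,P in(('side',D),('top',cloud(manip.get_image('top')))):
  q=P.reshape(-1,3);h=np.stack([(q[:,:2]-c)@x,(q[:,:2]-c)@y,q[:,2]],1)
  m=(abs(h[:,0])<.028)&(h[:,2]>.025)&(h[:,2]<.08)&(h[:,1]>-.1)&(h[:,1]<.06);r=h[m]
  hist,e=np.histogram(r[:,1],bins=np.arange(-.1,.062,.003));print(nm,[(round(a,3),int(b),round(float(r[(r[:,1]>=a)&(r[:,1]<a+.003),2].mean()),3)) for a,b in zip(e,hist) if b])
E
```

```text
2.45 [ 0.2438 -0.5208  0.4047] [ 0.424  -0.9057  0.    ] [-1.3431  0.1584  1.597  -0.      1.3862 -0.2101]
lid side [ 0.4987 -0.3987  0.0858] [ 0.4983 -0.4006  0.0856] ((0.4989061951637268, -0.3979700803756714), 0.03171936050057411)
side [(np.float64(-0.046), 3, 0.037), (np.float64(-0.043), 44, 0.043), (np.float64(-0.04), 134, 0.039), (np.float64(-0.037), 81, 0.042), (np.float64(-0.034), 29, 0.052), (np.float64(-0.031), 5, 0.052), (np.float64(-0.028), 1, 0.052), (np.float64(-0.01), 6, 0.042), (np.float64(-0.007), 16, 0.044), (np.float64(-0.004), 75, 0.047), (np.float64(-0.001), 97, 0.047), (np.float64(0.002), 33, 0.052), (np.float64(0.005), 14, 0.056), (np.float64(0.008), 10, 0.056), (np.float64(0.011), 12, 0.055), (np.float64(0.014), 4, 0.055), (np.float64(0.035), 2, 0.041), (np.float64(0.038), 2, 0.039), (np.float64(0.041), 4, 0.04), (np.float64(0.044), 4, 0.038), (np.float64(0.047), 3, 0.039), (np.float64(0.05), 8, 0.044), (np.float64(0.053), 7, 0.062), (np.float64(0.056), 4, 0.048)]
top [(np.float64(-0.043), 12, 0.043), (np.float64(-0.04), 36, 0.05), (np.float64(-0.037), 34, 0.05
[... 285 characters left out ...]
0.041), (np.float64(-0.007), 7, 0.042), (np.float64(-0.004), 48, 0.049), (np.float64(-0.001), 30, 0.056), (np.float64(0.002), 34, 0.057), (np.float64(0.005), 35, 0.058), (np.float64(0.008), 29, 0.057), (np.float64(0.011), 18, 0.055), (np.float64(0.014), 16, 0.038), (np.float64(0.017), 16, 0.036), (np.float64(0.02), 8, 0.036), (np.float64(0.023), 10, 0.04), (np.float64(0.026), 6, 0.035), (np.float64(0.029), 8, 0.036), (np.float64(0.032), 6, 0.036), (np.float64(0.035), 9, 0.036), (np.float64(0.038), 8, 0.039), (np.float64(0.041), 7, 0.037), (np.float64(0.044), 11, 0.037), (np.float64(0.047), 10, 0.036), (np.float64(0.05), 9, 0.037), (np.float64(0.053), 7, 0.038), (np.float64(0.056), 9, 0.036)]
```

>>> jog_arm --commands '[{"rx": 0,"ry": 0,"rz": 7,"x": 0.028,"y": 0.0136,"z": 0,"jaw": -1},{"rx": 0,"ry": 0,"rz": 14,"x": 0.056,"y": 0.027,"z": 0,"jaw": -1},{"rx": 0,"ry": 0,"rz": 21,"x": 0.084,"y": 0.041,"z": 0,"jaw": -1},{"rx": 0,"ry": 0,"rz": 28,"x": 0.112,"y": 0.054,"z": 0,"jaw": -1},{"rx": 0,"ry": 0,"rz": 35,"x": 0.14,"y": 0.068,"z": 0,"jaw": -1}]' --grip_force 40

```text
t: 2.97
ee_pos: [0.3849, -0.4521, 0.4048]
ee_rot: [[0.494, 0.87, 0.0], [0.87, -0.494, -0.0], [-0.0, 0.0, -1.0]]
ft_force: [-0.2, 0.4, 0.5]
width: 0.0853
```

>>> jog_arm --commands '[{"rx": 0,"ry": 0,"rz": 7,"x": 0.028,"y": 0.013,"z": 0,"jaw": -1},{"rx": 0,"ry": 0,"rz": 14,"x": 0.056,"y": 0.027,"z": 0,"jaw": -1},{"rx": 0,"ry": 0,"rz": 21,"x": 0.084,"y": 0.041,"z": -0.02,"jaw": -1},{"rx": 0,"ry": 0,"rz": 27,"x": 0.113,"y": 0.054,"z": -0.06,"jaw": -1},{"rx": 0,"ry": 0,"rz": 27,"x": 0.113,"y": 0.054,"z": -0.095,"jaw": -1}]'

```text
t: 3.38
ee_pos: [0.5005, -0.3975, 0.3133]
ee_rot: [[0.043, 0.999, 0.007], [0.999, -0.043, -0.005], [-0.005, 0.007, -1.0]]
ft_force: [-0.3, -0.9, -0.3]
width: 0.0856
```

```bash
python3 - <<'E'
from h import *
np.set_printoptions(precision=4,suppress=True)
s=manip.state();print(s['t'],s['ee_pos'],s['ee_rot'][:,1],s['q'])
S=manip.get_image('side');cv2.imwrite('pics/s1.png',cv2.resize(S['pixels'][180:400,180:420],None,fx=2.5,fy=2.5,interpolation=cv2.INTER_CUBIC))
E
```

```text
3.3833 [ 0.5005 -0.3975  0.3133] [ 0.9991 -0.0429  0.0068] [-0.8602  0.3965  1.4943  0.0016  1.2425 -0.8178]
```

View pics/s1.png

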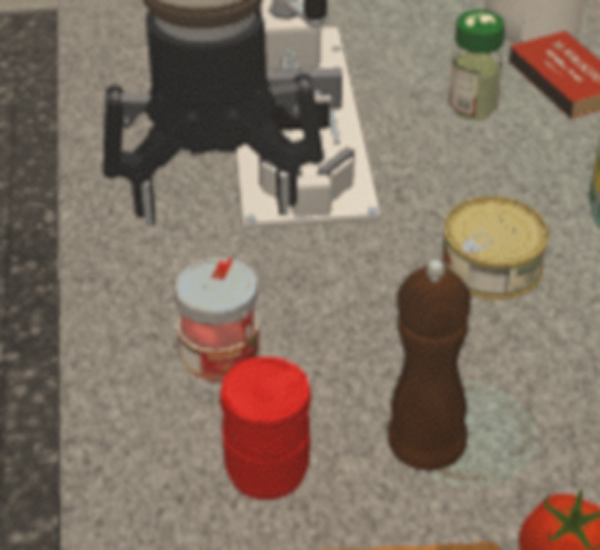

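The picture shows the open gripper at (220,100), behind and above the grey-lidded jar at (217,310). The red look-alike at (265,425) is clear. I'll descend.

>>> jog_arm --commands '[{"rx": 0,"ry": 0,"rz": 0,"x": 0,"y": 0,"z": -0.03,"jaw": -1},{"rx": 0,"ry": 0,"rz": 0,"x": 0,"y": 0,"z": -0.06,"jaw": -1},{"rx": 0,"ry": 0,"rz": 0,"x": 0,"y": 0,"z": -0.085,"jaw": -1},{"rx": 0,"ry": 0,"rz": 0,"x": 0,"y": 0,"z": -0.098,"jaw": -1},{"rx": 0,"ry": 0,"rz": 0,"x": 0,"y": 0,"z": -0.098,"jaw": -1}]'

```text
t: 3.85
ee_pos: [0.4954, -0.3979, 0.2095]
ee_rot: [[0.051, 0.999, -0.004], [0.999, -0.051, 0.005], [0.005, -0.005, -1.0]]
ft_force: [-1.0, -0.9, -0.4]
width: 0.0852
```

>>> jog_arm --commands '[{"rx": 0,"ry": 0,"rz": 0,"x": 0,"y": 0,"z": 0,"jaw": 0.2},{"rx": 0,"ry": 0,"rz": 0,"x": 0,"y": 0,"z": 0,"jaw": 0.2},{"rx": 0,"ry": 0,"rz": 0,"x": 0,"y": 0,"z": 0,"jaw": 0.2},{"rx": 0,"ry": 0,"rz": 0,"x": 0,"y": 0,"z": 0,"jaw": 0.2},{"rx": 0,"ry": 0,"rz": 0,"x": 0,"y": 0,"z": 0,"jaw": 0.2}]'

```text
t: 4.27
ee_pos: [0.4973, -0.3998, 0.2156]
ee_rot: [[0.051, 0.999, 0.003], [0.999, -0.051, -0.004], [-0.003, 0.003, -1.0]]
ft_force: [-0.1, -0.3, 6.4]
width: 0.0599
```

```bash
python3 - <<'E'
from h import *
np.set_printoptions(precision=4,suppress=True)
s=manip.state();print(s['t'],s['ee_pos'],s['ee_rot'],s['width'],s['ft_force'])
S=manip.get_image('side');cv2.imwrite('pics/s2.png',cv2.resize(S['pixels'][200:400,180:380],None,fx=3,fy=3,interpolation=cv2.INTER_CUBIC))
E
```

```text
4.2667 [ 0.4973 -0.3998  0.2156] [[ 0.0508  0.9987  0.0028]
 [ 0.9987 -0.0508 -0.0036]
 [-0.0035  0.003  -1.    ]] 0.05988165761778448 [-0.0687 -0.2537  6.431 ]
```

View pics/s2.png

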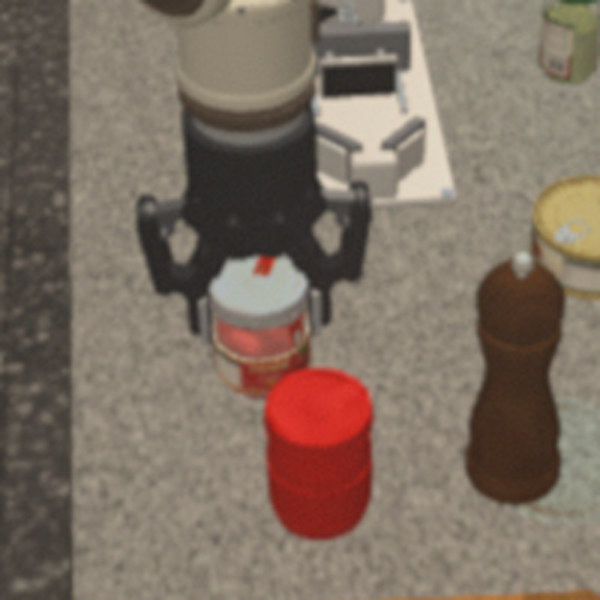

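The fingers sit on both sides of the lid at (260,300), and the width of 60 mm matches the lid. I'll let the grip settle and then lift.

>>> jog_arm --commands '[{"rx": 0,"ry": 0,"rz": 0,"x": 0,"y": 0,"z": 0,"jaw": 0.2},{"rx": 0,"ry": 0,"rz": 0,"x": 0,"y": 0,"z": 0,"jaw": 0.2},{"rx": 0,"ry": 0,"rz": 0,"x": 0,"y": 0,"z": 0.02,"jaw": 0.2},{"rx": 0,"ry": 0,"rz": 0,"x": 0,"y": 0,"z": 0.04,"jaw": 0.2},{"rx": 0,"ry": 0,"rz": 0,"x": 0,"y": 0,"z": 0.07,"jaw": 0.2}]'

```text
t: 4.73
ee_pos: [0.4957, -0.3978, 0.2808]
ee_rot: [[0.051, 0.999, -0.004], [0.999, -0.051, 0.005], [0.004, -0.004, -1.0]]
ft_force: [-0.7, 0.4, -4.0]
width: 0.0599
```

>>> jog_arm --commands '[{"rx": 0,"ry": 0,"rz": 0,"x": 0,"y": 0,"z": 0.025,"jaw": 0.2},{"rx": 0,"ry": 0,"rz": 0,"x": 0.01,"y": 0.02,"z": 0.03,"jaw": 0.2},{"rx": 0,"ry": 0,"rz": 0,"x": 0.025,"y": 0.05,"z": 0.03,"jaw": 0.2},{"rx": 0,"ry": 0,"rz": 0,"x": 0.04,"y": 0.08,"z": 0.03,"jaw": 0.2},{"rx": 0,"ry": 0,"rz": 0,"x": 0.055,"y": 0.11,"z": 0.03,"jaw": 0.2}]'

```text
t: 5.15
ee_pos: [0.5517, -0.2876, 0.313]
ee_rot: [[0.052, 0.999, -0.0], [0.999, -0.052, 0.0], [0.0, -0.0, -1.0]]
ft_force: [0.8, -1.1, -3.5]
width: 0.06
```

```bash
python3 - <<'E'
from h import *
np.set_printoptions(precision=4,suppress=True)
s=manip.state();print(s['t'],s['ee_pos'],s['ee_rot'],s['width'],s['ft_force'])
S=manip.get_image('side');cv2.imwrite('pics/s3.png',cv2.resize(S['pixels'][120:360,180:420],None,fx=2.5,fy=2.5,interpolation=cv2.INTER_CUBIC))
E
```

```text
5.15 [ 0.5517 -0.2876  0.313 ] [[ 0.0519  0.9987 -0.    ]
 [ 0.9987 -0.0519  0.0002]
 [ 0.0002 -0.     -1.    ]] 0.05997803952709193 [ 0.7713 -1.126  -3.4689]
```

View pics/s3.png

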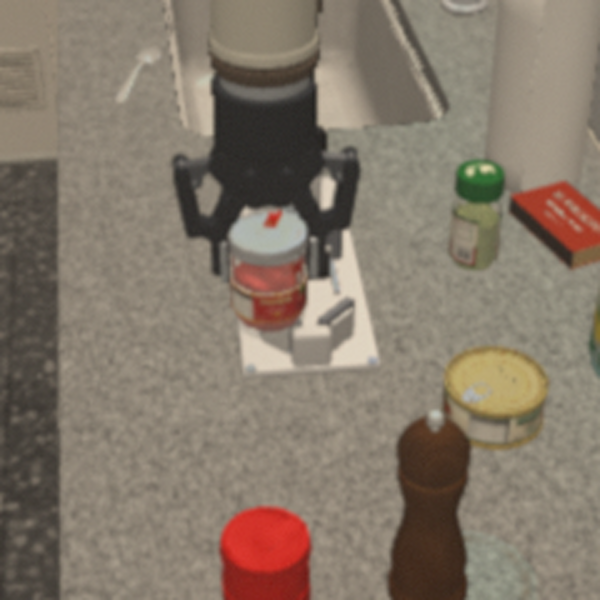

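The jar hangs upright in the fingers at (268,265). I'll move over the base.

>>> jog_arm --commands '[{"rx": 0,"ry": 0,"rz": 0,"x": 0.012,"y": 0.028,"z": 0,"jaw": 0.2},{"rx": 0,"ry": 0,"rz": 0,"x": 0.024,"y": 0.056,"z": 0,"jaw": 0.2},{"rx": 0,"ry": 0,"rz": 0,"x": 0.036,"y": 0.084,"z": 0,"jaw": 0.2},{"rx": 0,"ry": 0,"rz": 0,"x": 0.043,"y": 0.104,"z": 0,"jaw": 0.2},{"rx": 0,"ry": 0,"rz": 0,"x": 0.043,"y": 0.104,"z": 0,"jaw": 0.2}]'

```text
t: 5.62
ee_pos: [0.5954, -0.1808, 0.3124]
ee_rot: [[0.047, 0.999, -0.0], [0.999, -0.047, 0.003], [0.003, -0.001, -1.0]]
ft_force: [-0.7, -0.0, -2.5]
width: 0.0598
```

>>> jog_arm --commands '[{"rx": 0,"ry": 0,"rz": 0,"x": 0,"y": 0,"z": 0,"jaw": 0.2},{"rx": 0,"ry": 0,"rz": 0,"x": 0,"y": 0,"z": 0,"jaw": 0.2}]'

```text
t: 5.78
ee_pos: [0.5943, -0.1852, 0.3127]
ee_rot: [[0.051, 0.999, -0.001], [0.999, -0.051, -0.0], [-0.0, -0.001, -1.0]]
ft_force: [0.0, -0.0, -4.3]
width: 0.0601
```

```bash
python3 - <<'E'
from h import *
np.set_printoptions(precision=4,suppress=True)
s=manip.state();print(s['t'],s['ee_pos'],s['width'],s['ft_force'])
S=manip.get_image('side');D=cloud(S);T=manip.get_image('top')
q=D.reshape(-1,3);q=q[(abs(q[:,0]-.595)<.045)&(abs(q[:,1]+.187)<.06)&(q[:,2]>.1)]
h,e=np.histogram(q[:,2],bins=np.arange(.1,.24,.006));print([(round(a,3),int(b)) for a,b in zip(e,h)])
l=q[(q[:,2]>.17)&(q[:,2]<.2)];print((l.min(0)+l.max(0))/2,l.min(0),l.max(0))
cv2.imwrite('pics/s4.png',cv2.resize(S['pixels'][120:320,200:400],None,fx=3,fy=3,interpolation=cv2.INTER_CUBIC))
cv2.imwrite('pics/t4.png',cv2.resize(T['pixels'][180:320,170:370],None,fx=3,fy=3,interpolation=cv2.INTER_CUBIC))
E
```

```text
5.7833 [ 0.5943 -0.1852  0.3127] 0.060095529100779324 [ 0.0191 -0.0102 -4.2859]
[(np.float64(0.1), 44), (np.float64(0.106), 50), (np.float64(0.112), 59), (np.float64(0.118), 62), (np.float64(0.124), 71), (np.float64(0.13), 66), (np.float64(0.136), 66), (np.float64(0.142), 82), (np.float64(0.148), 92), (np.float64(0.154), 119), (np.float64(0.16), 113), (np.float64(0.166), 80), (np.float64(0.172), 105), (np.float64(0.178), 379), (np.float64(0.184), 83), (np.float64(0.19), 49), (np.float64(0.196), 65), (np.float64(0.202), 36), (np.float64(0.208), 74), (np.float64(0.214), 82), (np.float64(0.22), 70), (np.float64(0.226), 78), (np.float64(0.232), 90)]
[ 0.595  -0.1836  0.1851] [ 0.55   -0.215   0.1703] [ 0.64   -0.1521  0.1999]
```

View pics/s4.png

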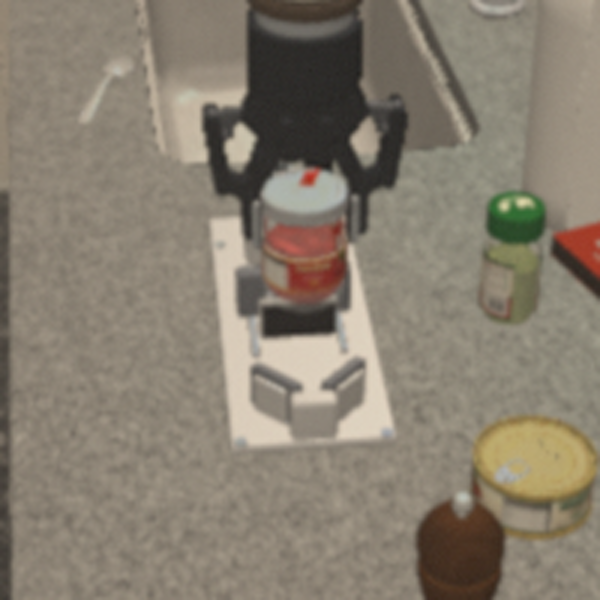

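The jar is centred over the gap between V and pad, with its lid at (305,190). I'll lower it.

>>> jog_arm --commands '[{"rx": 0,"ry": 0,"rz": 0,"x": 0,"y": 0,"z": -0.025,"jaw": 0.2},{"rx": 0,"ry": 0,"rz": 0,"x": 0,"y": 0,"z": -0.05,"jaw": 0.2},{"rx": 0,"ry": 0,"rz": 0,"x": 0,"y": 0,"z": -0.068,"jaw": 0.2},{"rx": 0,"ry": 0,"rz": 0,"x": 0,"y": 0,"z": -0.075,"jaw": 0.2},{"rx": 0,"ry": 0,"rz": 0,"x": 0,"y": 0,"z": -0.079,"jaw": 0.2}]'

```text
t: 6.3
ee_pos: [0.5938, -0.1854, 0.2322]
ee_rot: [[0.052, 0.999, -0.003], [0.999, -0.052, 0.001], [0.001, -0.003, -1.0]]
ft_force: [0.7, 0.9, -3.1]
width: 0.06
```

>>> jog_arm --commands '[{"rx": 0,"ry": 0,"rz": 0,"x": 0,"y": 0,"z": -0.001,"jaw": 0.2},{"rx": 0,"ry": 0,"rz": 0,"x": 0,"y": 0,"z": -0.002,"jaw": 0.2},{"rx": 0,"ry": 0,"rz": 0,"x": 0,"y": 0,"z": -0.003,"jaw": 0.2},{"rx": 0,"ry": 0,"rz": 0,"x": 0,"y": 0,"z": -0.003,"jaw": 0.2}]'

```text
t: 6.63
ee_pos: [0.5951, -0.1851, 0.232]
ee_rot: [[0.051, 0.999, 0.002], [0.999, -0.051, -0.001], [-0.001, 0.002, -1.0]]
ft_force: [-0.8, 0.8, -3.0]
width: 0.0598
```

>>> jog_arm --commands '[{"rx": 0,"ry": 0,"rz": 0,"x": 0,"y": 0,"z": -0.001,"jaw": 0.2},{"rx": 0,"ry": 0,"rz": 0,"x": 0,"y": 0,"z": -0.002,"jaw": 0.2},{"rx": 0,"ry": 0,"rz": 0,"x": 0,"y": 0,"z": -0.003,"jaw": 0.2},{"rx": 0,"ry": 0,"rz": 0,"x": 0,"y": 0,"z": -0.003,"jaw": 0.2}]'

```text
t: 6.97
ee_pos: [0.5951, -0.1849, 0.2296]
ee_rot: [[0.051, 0.999, 0.001], [0.999, -0.051, -0.001], [-0.001, 0.001, -1.0]]
ft_force: [-1.6, 1.8, 5.3]
width: 0.0599
```

```bash
python3 - <<'E'
from h import *
np.set_printoptions(precision=4,suppress=True)
s=manip.state();print(s['t'],s['ee_pos'],s['width'],s['ft_force'])
S=manip.get_image('side');D=cloud(S)
q=D.reshape(-1,3);q=q[(abs(q[:,0]-.595)<.02)&(abs(q[:,1]+.185)<.022)&(q[:,2]>.09)&(q[:,2]<.12)]
print(np.percentile(q[:,2],[10,50,90]),len(q))
cv2.imwrite('pics/s5.png',cv2.resize(S['pixels'][120:320,200:400],None,fx=3,fy=3,interpolation=cv2.INTER_CUBIC))
E
```

```text
6.9667 [ 0.5951 -0.1849  0.2296] 0.05992201687803038 [-1.6339  1.7672  5.3414]
[0.0981 0.0998 0.1014] 231
```

View pics/s5.png

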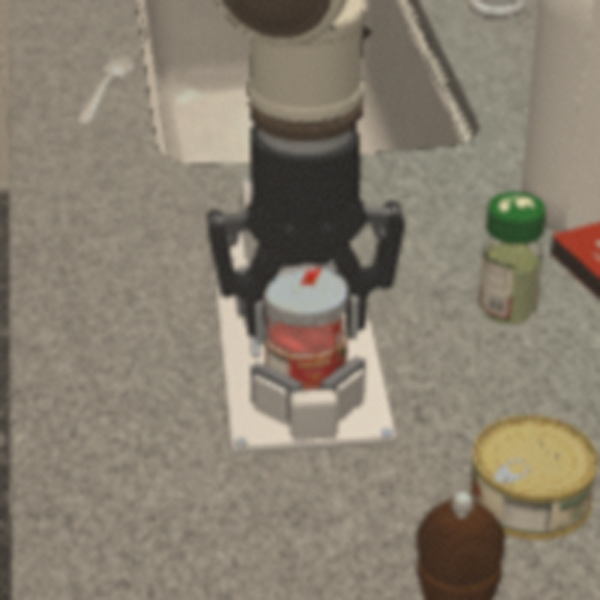

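The jar stands on the base, with its lid top at 0.0998 m at (305,290). I'll release it.

>>> jog_arm --commands '[{"rx": 0,"ry": 0,"rz": 0,"x": 0,"y": 0,"z": 0,"jaw": -0.5},{"rx": 0,"ry": 0,"rz": 0,"x": 0,"y": 0,"z": 0,"jaw": -0.9},{"rx": 0,"ry": 0,"rz": 0,"x": 0,"y": 0,"z": 0,"jaw": -0.9},{"rx": 0,"ry": 0,"rz": 0,"x": 0,"y": 0,"z": 0,"jaw": -0.9},{"rx": 0,"ry": 0,"rz": 0,"x": 0,"y": 0,"z": 0,"jaw": -0.9}]'

```text
t: 7.43
ee_pos: [0.5946, -0.1848, 0.2277]
ee_rot: [[0.051, 0.999, 0.0], [0.999, -0.051, 0.0], [0.0, 0.0, -1.0]]
ft_force: [-0.9, 0.3, 0.5]
width: 0.0809
```

>>> jog_arm --commands '[{"rx": 0,"ry": 0,"rz": 0,"x": 0,"y": 0,"z": 0.01,"jaw": -0.9},{"rx": 0,"ry": 0,"rz": 0,"x": 0,"y": 0,"z": 0.03,"jaw": -0.9},{"rx": 0,"ry": 0,"rz": 0,"x": 0,"y": 0,"z": 0.06,"jaw": -0.9},{"rx": 0,"ry": 0,"rz": 0,"x": 0,"y": 0,"z": 0.095,"jaw": -0.9},{"rx": 0,"ry": 0,"rz": 0,"x": 0,"y": 0,"z": 0.095,"jaw": -0.9}]'

```text
t: 7.85
ee_pos: [0.5968, -0.1859, 0.332]
ee_rot: [[0.051, 0.999, 0.012], [0.999, -0.051, -0.007], [-0.006, 0.013, -1.0]]
ft_force: [0.2, -0.8, 2.6]
width: 0.0811
```

```bash
python3 - <<'E'
from h import *
np.set_printoptions(precision=4,suppress=True)
s=manip.state();print(s['t'],s['ee_pos'],s['width'],s['ft_force'])
S=manip.get_image('side');D=cloud(S)
q=D.reshape(-1,3);q=q[(abs(q[:,0]-.595)<.04)&(abs(q[:,1]+.185)<.04)&(q[:,2]>.094)&(q[:,2]<.11)]
print(np.percentile(q[:,2],[10,50,90]),len(q),q.min(0),q.max(0),cv2.minEnclosingCircle(q[:,:2].astype(np.float32)))
T=manip.get_image('top')
P=cloud(T)[222:250,220:250].reshape(-1,3);k=P[(P[:,2]>.115)&(P[:,2]<.14)];print(len(k),k.mean(0) if len(k) else 0)
print(manip.mark_of('crank_knob',T)[:2],manip.mark_of('crank_knob',S)[:2])
cv2.imwrite('pics/s6.png',cv2.resize(S['pixels'][120:320,200:400],None,fx=3,fy=3,interpolation=cv2.INTER_CUBIC))
cv2.imwrite('pics/t6.png',cv2.resize(T['pixels'][180:320,170:370],None,fx=3,fy=3,interpolation=cv2.INTER_CUBIC))
E
```

```text
7.85 [ 0.5968 -0.1859  0.332 ] 0.08108155213297856 [ 0.1587 -0.7792  2.5598]
[0.0972 0.0997 0.1016] 408 [ 0.5662 -0.215   0.094 ] [ 0.6255 -0.1525  0.1034] ((0.597555935382843, -0.18313777446746826), 0.033911459147930145)
92 [ 0.6257 -0.0363  0.1233]
[{'xy': [233.1, 236.9], 'confidence': 0.55}] []
```

View pics/s6.png

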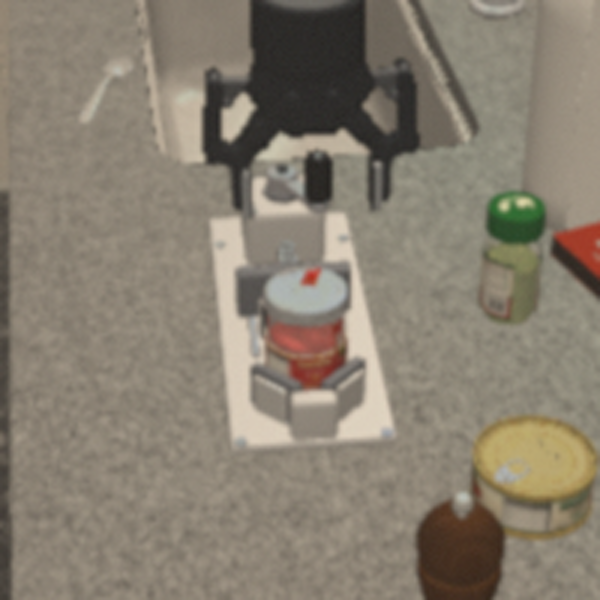

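View pics/t6.png

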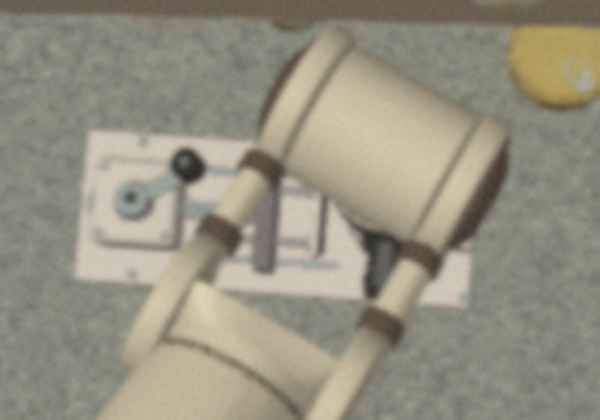

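>>> jog_arm --commands '[{"rx": 0,"ry": 0,"rz": 0,"x": 0.006,"y": 0.03,"z": 0,"jaw": -0.3},{"rx": 0,"ry": 0,"rz": 0,"x": 0.012,"y": 0.06,"z": 0,"jaw": -0.3},{"rx": 0,"ry": 0,"rz": 0,"x": 0.018,"y": 0.09,"z": 0,"jaw": -0.3},{"rx": 0,"ry": 0,"rz": 0,"x": 0.024,"y": 0.12,"z": 0,"jaw": -0.3},{"rx": 0,"ry": 0,"rz": 0,"x": 0.03,"y": 0.148,"z": 0,"jaw": -0.3}]'

```text
t: 8.47
ee_pos: [0.6241, -0.0351, 0.3209]
ee_rot: [[0.051, 0.999, -0.003], [0.999, -0.051, 0.001], [0.001, -0.004, -1.0]]
ft_force: [0.3, 0.2, 0.4]
width: 0.0558
```

>>> jog_arm --commands '[{"rx": 0,"ry": 0,"rz": 0,"x": 0,"y": 0,"z": 0,"jaw": -0.3},{"rx": 0,"ry": 0,"rz": 0,"x": 0,"y": 0,"z": 0,"jaw": -0.3},{"rx": 0,"ry": 0,"rz": 0,"x": 0,"y": 0,"z": 0,"jaw": -0.3}]'

```text
t: 8.72
ee_pos: [0.6242, -0.0371, 0.3215]
ee_rot: [[0.051, 0.999, -0.002], [0.999, -0.051, 0.0], [-0.0, -0.002, -1.0]]
ft_force: [-0.3, -1.4, 0.6]
width: 0.0556
```

```bash
python3 - <<'E'
from h import *
np.set_printoptions(precision=4,suppress=True)
s=manip.state();print(s['t'],s['ee_pos'],s['width'],s['ft_force'])
S=manip.get_image('side');D=cloud(S);T=manip.get_image('top')
q=D[140:215,290:330].reshape(-1,3);q=q[(abs(q[:,0]-.6255)<.03)&(abs(q[:,1]+.0365)<.025)&(q[:,2]>.087)&(q[:,2]<.128)]
print('side knob',len(q),q.min(0),q.max(0),q.mean(0))
l=q[q[:,2]>.118];print('top of it',l.mean(0))
P=D.reshape(-1,3);j=P[(abs(P[:,0]-.595)<.04)&(abs(P[:,1]+.185)<.04)&(P[:,2]>.094)&(P[:,2]<.11)];print('jar',cv2.minEnclosingCircle(j[:,:2].astype(np.float32)))
print([(a['xy'],a['confidence']) for a in manip.mark_of('crank_knob',S)[:2]])
cv2.imwrite('pics/s7.png',cv2.resize(S['pixels'][100:300,200:400],None,fx=3,fy=3,interpolation=cv2.INTER_CUBIC))
E
```

```text
8.7167 [ 0.6242 -0.0371  0.3215] 0.05555083939631885 [-0.2625 -1.4107  0.5554]
side knob 163 [ 0.6162 -0.0523  0.0879] [ 0.6385 -0.0204  0.1261] [ 0.6268 -0.0412  0.1091]
top of it [ 0.6271 -0.0384  0.1224]
jar ((0.5961714386940002, -0.18296349048614502), 0.031819164752960205)
[]
```

View pics/s7.png

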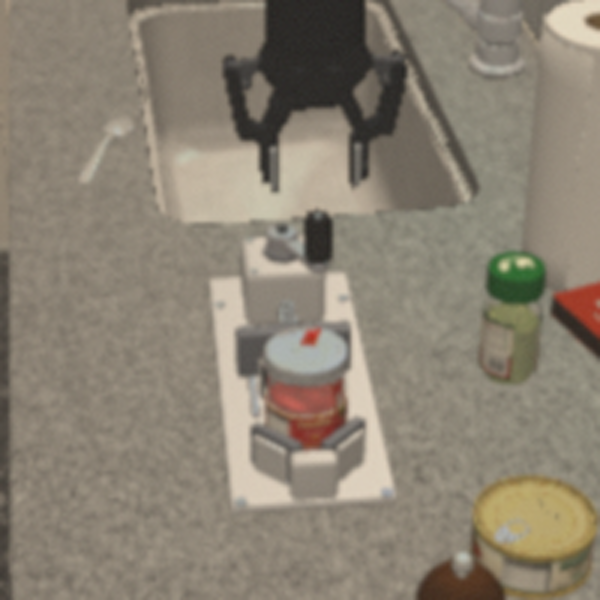

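The jar stands free at (307,390), and the open fingers are above and behind the knob at (318,237). I'll descend onto the knob.

>>> jog_arm --commands '[{"rx": 0,"ry": 0,"rz": 0,"x": 0.002,"y": 0,"z": -0.02,"jaw": -0.3},{"rx": 0,"ry": 0,"rz": 0,"x": 0.002,"y": 0,"z": -0.04,"jaw": -0.3},{"rx": 0,"ry": 0,"rz": 0,"x": 0.002,"y": 0,"z": -0.055,"jaw": -0.3},{"rx": 0,"ry": 0,"rz": 0,"x": 0.002,"y": 0,"z": -0.06,"jaw": -0.3},{"rx": 0,"ry": 0,"rz": 0,"x": 0.002,"y": 0,"z": -0.06,"jaw": -0.3}]'

```text
t: 9.28
ee_pos: [0.6258, -0.0375, 0.261]
ee_rot: [[0.052, 0.999, -0.004], [0.999, -0.052, 0.001], [0.001, -0.004, -1.0]]
ft_force: [-1.6, -0.2, 0.4]
width: 0.0554
```

```bash
python3 - <<'E'
from h import *
np.set_printoptions(precision=4,suppress=True)
s=manip.state();print(s['t'],s['ee_pos'],s['width'],s['ft_force'])
S=manip.get_image('side')
cv2.imwrite('pics/s8.png',cv2.resize(S['pixels'][100:250,220:370],None,fx=4,fy=4,interpolation=cv2.INTER_CUBIC))
E
```

```text
9.2833 [ 0.6258 -0.0375  0.261 ] 0.05538815558191973 [-1.6087 -0.1896  0.3997]
```

View pics/s8.png

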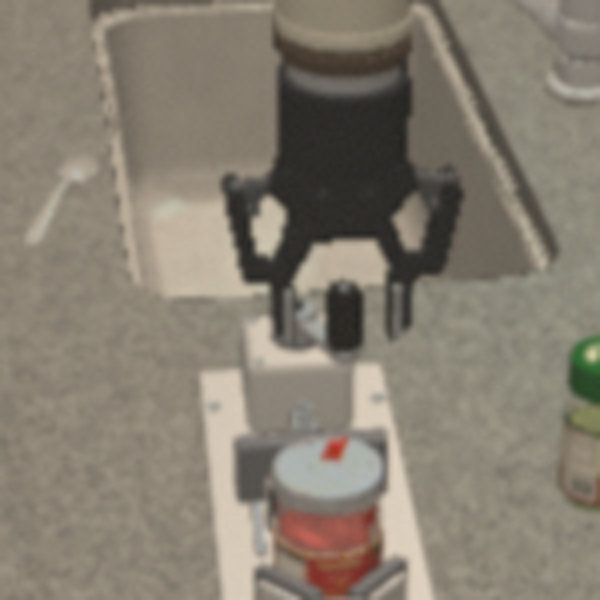

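The knob at (345,318) lies between the pads at (290,315) and (395,310). I'll close.

>>> jog_arm --commands '[{"rx": 0,"ry": 0,"rz": 0,"x": 0,"y": 0,"z": 0,"jaw": 0.8},{"rx": 0,"ry": 0,"rz": 0,"x": 0,"y": 0,"z": 0,"jaw": 0.8},{"rx": 0,"ry": 0,"rz": 0,"x": 0,"y": 0,"z": 0,"jaw": 0.8},{"rx": 0,"ry": 0,"rz": 0,"x": 0,"y": 0,"z": 0,"jaw": 0.8},{"rx": 0,"ry": 0,"rz": 0,"x": 0,"y": 0,"z": 0,"jaw": 0.8}]' --grip_force 30

```text
t: 9.75
ee_pos: [0.6272, -0.037, 0.2643]
ee_rot: [[0.051, 0.999, 0.002], [0.999, -0.051, -0.001], [-0.001, 0.002, -1.0]]
ft_force: [-1.0, -0.5, 5.7]
width: 0.0226
```

```bash
python3 - <<'E'
from h import *
np.set_printoptions(precision=4,suppress=True)
s=manip.state();print(s['t'],s['ee_pos'],s['width'],s['ft_force'])
c=np.array([.6038,.010])
k=np.array([.626,-.037]);d=k-c;a0=np.arctan2(d[1],d[0]);print('r',np.hypot(*d),'a0',np.degrees(a0))
E
```

```text
9.75 [ 0.6272 -0.037   0.2643] 0.022639341633225264 [-0.9778 -0.4948  5.7348]
r 0.0519792266198719 a0 -64.71674033530482
```

>>> jog_arm --commands '[{"rx": 0,"ry": 0,"rz": 0,"x": -0.0099,"y": -0.0034,"z": 0.001,"jaw": 0.8},{"rx": 0,"ry": 0,"rz": 0,"x": -0.0202,"y": -0.0047,"z": 0.001,"jaw": 0.8},{"rx": 0,"ry": 0,"rz": 0,"x": -0.0306,"y": -0.0038,"z": 0.001,"jaw": 0.8},{"rx": 0,"ry": 0,"rz": 0,"x": -0.0406,"y": -0.0007,"z": 0.001,"jaw": 0.8},{"rx": 0,"ry": 0,"rz": 0,"x": -0.0498,"y": 0.0043,"z": 0.001,"jaw": 0.8}]'

```text
t: 10.17
ee_pos: [0.5767, -0.0338, 0.2644]
ee_rot: [[0.051, 0.999, 0.002], [0.999, -0.051, -0.003], [-0.003, 0.002, -1.0]]
ft_force: [0.2, -5.1, 0.8]
width: 0.0229
```

>>> jog_arm --commands '[{"rx": 0,"ry": 0,"rz": 0,"x": -0.0112,"y": 0.0109,"z": 0,"jaw": 0.8},{"rx": 0,"ry": 0,"rz": 0,"x": -0.0186,"y": 0.0247,"z": 0,"jaw": 0.8},{"rx": 0,"ry": 0,"rz": 0,"x": -0.0213,"y": 0.0401,"z": 0,"jaw": 0.8},{"rx": 0,"ry": 0,"rz": 0,"x": -0.0191,"y": 0.0556,"z": 0,"jaw": 0.8},{"rx": 0,"ry": 0,"rz": 0,"x": -0.0123,"y": 0.0697,"z": 0,"jaw": 0.8}]'

```text
t: 10.58
ee_pos: [0.5642, 0.0375, 0.2644]
ee_rot: [[0.051, 0.999, 0.001], [0.999, -0.051, -0.002], [-0.001, 0.001, -1.0]]
ft_force: [3.9, -6.4, -1.2]
width: 0.0229
```

>>> jog_arm --commands '[{"rx": 0,"ry": 0,"rz": 0,"x": 0.0109,"y": 0.0112,"z": 0,"jaw": 0.8},{"rx": 0,"ry": 0,"rz": 0,"x": 0.0247,"y": 0.0186,"z": 0,"jaw": 0.8},{"rx": 0,"ry": 0,"rz": 0,"x": 0.0401,"y": 0.0213,"z": 0,"jaw": 0.8},{"rx": 0,"ry": 0,"rz": 0,"x": 0.0556,"y": 0.0191,"z": 0,"jaw": 0.8},{"rx": 0,"ry": 0,"rz": 0,"x": 0.0697,"y": 0.0123,"z": 0,"jaw": 0.8}]'

```text
t: 11.0
ee_pos: [0.6343, 0.0489, 0.2641]
ee_rot: [[0.049, 0.999, -0.003], [0.999, -0.049, -0.003], [-0.004, -0.003, -1.0]]
ft_force: [-9.7, -9.4, 6.2]
width: 0.0228
```

>>> jog_arm --commands '[{"rx": 0,"ry": 0,"rz": 0,"x": 0.0102,"y": -0.0119,"z": 0,"jaw": 0.8},{"rx": 0,"ry": 0,"rz": 0,"x": 0.0176,"y": -0.0257,"z": 0,"jaw": 0.8},{"rx": 0,"ry": 0,"rz": 0,"x": 0.0203,"y": -0.0411,"z": 0,"jaw": 0.8},{"rx": 0,"ry": 0,"rz": 0,"x": 0.0181,"y": -0.0566,"z": 0,"jaw": 0.8},{"rx": 0,"ry": 0,"rz": 0,"x": 0.0113,"y": -0.0707,"z": 0,"jaw": 0.8}]'

```text
t: 11.42
ee_pos: [0.6457, -0.0216, 0.2642]
ee_rot: [[0.051, 0.999, 0.0], [0.999, -0.051, 0.001], [0.002, 0.0, -1.0]]
ft_force: [-4.8, 5.6, 5.9]
width: 0.023
```

>>> jog_arm --commands '[{"rx": 0,"ry": 0,"rz": 0,"x": -0.0109,"y": -0.0112,"z": 0,"jaw": 0.8},{"rx": 0,"ry": 0,"rz": 0,"x": -0.0247,"y": -0.0186,"z": 0,"jaw": 0.8},{"rx": 0,"ry": 0,"rz": 0,"x": -0.0401,"y": -0.0213,"z": 0,"jaw": 0.8},{"rx": 0,"ry": 0,"rz": 0,"x": -0.0556,"y": -0.0191,"z": 0,"jaw": 0.8},{"rx": 0,"ry": 0,"rz": 0,"x": -0.0697,"y": -0.0123,"z": 0,"jaw": 0.8}]'

```text
t: 11.83
ee_pos: [0.5755, -0.0343, 0.2644]
ee_rot: [[0.053, 0.999, 0.004], [0.999, -0.053, -0.0], [0.0, 0.004, -1.0]]
ft_force: [7.0, 6.6, -1.3]
width: 0.0228
```

```bash
cat > look.py <<'E'
from h import *
import sys
np.set_printoptions(precision=4,suppress=True)
s=manip.state();print(s['t'],s['ee_pos'],s['width'],s['ft_force'])
S=manip.get_image('side');D=cloud(S);T=manip.get_image('top');C=cloud(T)
c=np.array([.5989,-.0947]);y=np.array([.0493,.9988]);x=np.array([.9988,-.0493])
def H(q): return np.stack([(q[:,:2]-c)@x,(q[:,:2]-c)@y,q[:,2]],1)
for nm,P in(('side',D),('top',C)):
    h=H(P.reshape(-1,3))
    l=h[(abs(h[:,0])<.04)&(h[:,1]>-.14)&(h[:,1]<-.04)&(h[:,2]>.094)&(h[:,2]<.108)]
    if len(l)>30: print(nm,'jar lid',cv2.minEnclosingCircle(l[:,:2].astype(np.float32)),(l.min(0)+l.max(0))/2)
    j=h[(abs(h[:,0])<.05)&(h[:,1]>-.08)&(h[:,1]<.03)&(h[:,2]>.044)&(h[:,2]<.064)]
    hist,e=np.histogram(j[:,1],bins=np.arange(-.08,.032,.003));print(nm,[(round(float(a),3),int(b)) for a,b in zip(e,hist) if b>3])
cv2.imwrite(f'pics/s{sys.argv[1]}.png',cv2.resize(S['pixels'][130:280,220:370],None,fx=4,fy=4,interpolation=cv2.INTER_CUBIC))
cv2.imwrite(f'pics/t{sys.argv[1]}.png',cv2.resize(T['pixels'][190:310,180:360],None,fx=4,fy=4,interpolation=cv2.INTER_CUBIC))
E
python3 look.py 9
```

```text
11.8333 [ 0.5755 -0.0343  0.2644] 0.02283367672306371 [ 6.9787  6.6256 -1.3287]
side jar lid ((0.004392517264932394, -0.08961990475654602), 0.033630918711423874) [ 0.0014 -0.0904  0.0989]
side [(-0.017, 15), (-0.014, 31), (-0.011, 15), (-0.008, 19), (-0.005, 10), (-0.002, 7)]
top jar lid ((-0.00014219000877346843, -0.0891125425696373), 0.031007368117570877) [-0.0006 -0.0896  0.1008]
top [(-0.053, 22), (-0.05, 35), (-0.047, 32), (-0.044, 16), (-0.017, 27), (-0.014, 51), (-0.011, 49), (-0.008, 50), (-0.005, 51), (-0.002, 46), (0.001, 4)]
```

View pics/s9.png

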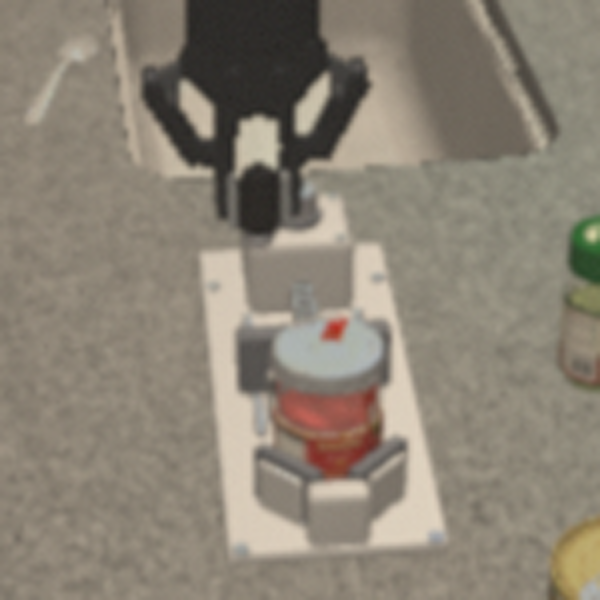

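View pics/t9.png

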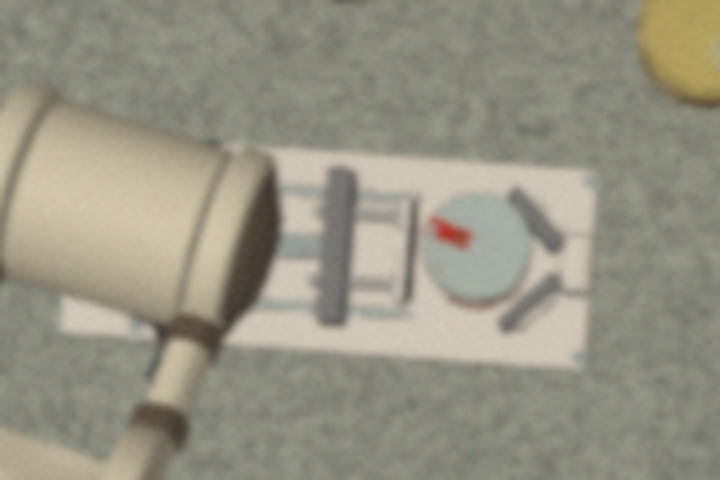

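The top view shows the jaw at (338,245), the pad face at (410,250) and the jar lid at (475,248). There is about 13 mm between pad and jar, so I'll wind two more turns.

>>> jog_arm --commands '[{"rx": 0,"ry": 0,"rz": 0,"x": -0.0107,"y": 0.0112,"z": 0,"jaw": 0.8},{"rx": 0,"ry": 0,"rz": 0,"x": -0.0179,"y": 0.025,"z": 0,"jaw": 0.8},{"rx": 0,"ry": 0,"rz": 0,"x": -0.0206,"y": 0.0404,"z": 0,"jaw": 0.8},{"rx": 0,"ry": 0,"rz": 0,"x": -0.0184,"y": 0.0556,"z": 0,"jaw": 0.8},{"rx": 0,"ry": 0,"rz": 0,"x": -0.0118,"y": 0.0697,"z": 0,"jaw": 0.8}]'

```text
t: 12.35
ee_pos: [0.5635, 0.0364, 0.2643]
ee_rot: [[0.051, 0.999, 0.0], [0.999, -0.051, -0.002], [-0.002, 0.0, -1.0]]
ft_force: [3.4, -5.4, 1.8]
width: 0.0231
```

>>> jog_arm --commands '[{"rx": 0,"ry": 0,"rz": 0,"x": 0.0109,"y": 0.0112,"z": 0,"jaw": 0.8},{"rx": 0,"ry": 0,"rz": 0,"x": 0.0247,"y": 0.0186,"z": 0,"jaw": 0.8},{"rx": 0,"ry": 0,"rz": 0,"x": 0.0401,"y": 0.0213,"z": 0,"jaw": 0.8},{"rx": 0,"ry": 0,"rz": 0,"x": 0.0556,"y": 0.0191,"z": 0,"jaw": 0.8},{"rx": 0,"ry": 0,"rz": 0,"x": 0.0697,"y": 0.0123,"z": 0,"jaw": 0.8}]'

```text
t: 12.77
ee_pos: [0.6339, 0.0486, 0.2642]
ee_rot: [[0.049, 0.999, -0.002], [0.999, -0.049, -0.002], [-0.002, -0.002, -1.0]]
ft_force: [-7.7, -6.1, 5.9]
width: 0.0229
```

>>> jog_arm --commands '[{"rx": 0,"ry": 0,"rz": 0,"x": 0.0112,"y": -0.0109,"z": 0,"jaw": 0.8},{"rx": 0,"ry": 0,"rz": 0,"x": 0.0186,"y": -0.0247,"z": 0,"jaw": 0.8},{"rx": 0,"ry": 0,"rz": 0,"x": 0.0213,"y": -0.0401,"z": 0,"jaw": 0.8},{"rx": 0,"ry": 0,"rz": 0,"x": 0.0191,"y": -0.0556,"z": 0,"jaw": 0.8},{"rx": 0,"ry": 0,"rz": 0,"x": 0.0123,"y": -0.0697,"z": 0,"jaw": 0.8}]'

```text
t: 13.18
ee_pos: [0.6461, -0.0213, 0.2642]
ee_rot: [[0.051, 0.999, -0.0], [0.999, -0.051, 0.002], [0.002, -0.0, -1.0]]
ft_force: [-4.4, 6.0, 5.9]
width: 0.0227
```

>>> jog_arm --commands '[{"rx": 0,"ry": 0,"rz": 0,"x": -0.0109,"y": -0.0112,"z": 0,"jaw": 0.8},{"rx": 0,"ry": 0,"rz": 0,"x": -0.0247,"y": -0.0186,"z": 0,"jaw": 0.8},{"rx": 0,"ry": 0,"rz": 0,"x": -0.0401,"y": -0.0213,"z": 0,"jaw": 0.8},{"rx": 0,"ry": 0,"rz": 0,"x": -0.0556,"y": -0.0191,"z": 0,"jaw": 0.8},{"rx": 0,"ry": 0,"rz": 0,"x": -0.0697,"y": -0.0123,"z": 0,"jaw": 0.8}]'

```text
t: 13.6
ee_pos: [0.5761, -0.0344, 0.2644]
ee_rot: [[0.052, 0.999, 0.004], [0.999, -0.052, -0.001], [-0.001, 0.004, -1.0]]
ft_force: [5.6, 3.1, -0.6]
width: 0.0229
```

```bash
python3 look.py 10
```

```text
13.6 [ 0.5761 -0.0344  0.2644] 0.022867132170609063 [ 5.6446  3.0917 -0.5676]
side jar lid ((0.002982877194881439, -0.09015350788831711), 0.03244638442993164) [ 0.0018 -0.0905  0.0986]
side [(-0.026, 24), (-0.023, 20), (-0.02, 16), (-0.017, 14), (-0.014, 6), (-0.011, 8)]
top jar lid ((0.00047250179341062903, -0.09064403176307678), 0.030743565410375595) [ 0.0004 -0.0908  0.101 ]
top [(-0.062, 20), (-0.059, 33), (-0.056, 34), (-0.053, 9), (-0.026, 39), (-0.023, 56), (-0.02, 50), (-0.017, 50), (-0.014, 50), (-0.011, 34)]
```

View pics/t10.png

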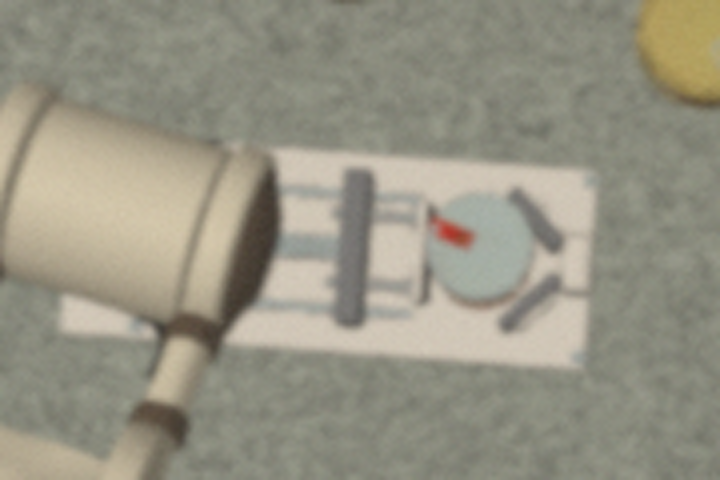

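The pad has reached the jar at (430,250) and moved it about 1.5 mm towards the V. I'll wind one more turn and then look.

>>> jog_arm --commands '[{"rx": 0,"ry": 0,"rz": 0,"x": -0.0112,"y": 0.0109,"z": 0,"jaw": 0.8},{"rx": 0,"ry": 0,"rz": 0,"x": -0.0186,"y": 0.0247,"z": 0,"jaw": 0.8},{"rx": 0,"ry": 0,"rz": 0,"x": -0.0213,"y": 0.0401,"z": 0,"jaw": 0.8},{"rx": 0,"ry": 0,"rz": 0,"x": -0.0191,"y": 0.0556,"z": 0,"jaw": 0.8},{"rx": 0,"ry": 0,"rz": 0,"x": -0.0123,"y": 0.0697,"z": 0,"jaw": 0.8}]'

```text
t: 14.12
ee_pos: [0.5637, 0.0367, 0.2644]
ee_rot: [[0.051, 0.999, 0.0], [0.999, -0.051, -0.001], [-0.001, 0.001, -1.0]]
ft_force: [3.6, -5.2, 1.4]
width: 0.0231
```

>>> jog_arm --commands '[{"rx": 0,"ry": 0,"rz": 0,"x": 0.0109,"y": 0.0112,"z": 0,"jaw": 0.8},{"rx": 0,"ry": 0,"rz": 0,"x": 0.0247,"y": 0.0186,"z": 0,"jaw": 0.8},{"rx": 0,"ry": 0,"rz": 0,"x": 0.0401,"y": 0.0213,"z": 0,"jaw": 0.8},{"rx": 0,"ry": 0,"rz": 0,"x": 0.0556,"y": 0.0191,"z": 0,"jaw": 0.8},{"rx": 0,"ry": 0,"rz": 0,"x": 0.0697,"y": 0.0123,"z": 0,"jaw": 0.8}]'

```text
t: 14.53
ee_pos: [0.634, 0.0488, 0.2641]
ee_rot: [[0.049, 0.999, -0.003], [0.999, -0.049, -0.002], [-0.002, -0.002, -1.0]]
ft_force: [-8.2, -7.1, 6.9]
width: 0.0229
```

>>> jog_arm --commands '[{"rx": 0,"ry": 0,"rz": 0,"x": 0.0112,"y": -0.0109,"z": 0,"jaw": 0.8},{"rx": 0,"ry": 0,"rz": 0,"x": 0.0186,"y": -0.0247,"z": 0,"jaw": 0.8},{"rx": 0,"ry": 0,"rz": 0,"x": 0.0213,"y": -0.0401,"z": 0,"jaw": 0.8},{"rx": 0,"ry": 0,"rz": 0,"x": 0.0191,"y": -0.0556,"z": 0,"jaw": 0.8},{"rx": 0,"ry": 0,"rz": 0,"x": 0.0123,"y": -0.0697,"z": 0,"jaw": 0.8}]'

```text
t: 14.95
ee_pos: [0.6463, -0.021, 0.2642]
ee_rot: [[0.051, 0.999, -0.0], [0.999, -0.051, 0.002], [0.002, -0.0, -1.0]]
ft_force: [-2.5, 6.1, 5.9]
width: 0.0228
```

>>> jog_arm --commands '[{"rx": 0,"ry": 0,"rz": 0,"x": -0.0109,"y": -0.0112,"z": 0,"jaw": 0.8},{"rx": 0,"ry": 0,"rz": 0,"x": -0.0247,"y": -0.0186,"z": 0,"jaw": 0.8},{"rx": 0,"ry": 0,"rz": 0,"x": -0.0401,"y": -0.0213,"z": 0,"jaw": 0.8},{"rx": 0,"ry": 0,"rz": 0,"x": -0.0556,"y": -0.0191,"z": 0,"jaw": 0.8},{"rx": 0,"ry": 0,"rz": 0,"x": -0.0697,"y": -0.0123,"z": 0,"jaw": 0.8}]'

```text
t: 15.37
ee_pos: [0.5762, -0.0343, 0.2644]
ee_rot: [[0.052, 0.999, 0.003], [0.999, -0.052, -0.001], [-0.001, 0.003, -1.0]]
ft_force: [5.1, 2.1, 0.9]
width: 0.0227
```

```bash
python3 look.py 11
```

```text
15.3667 [ 0.5762 -0.0343  0.2644] 0.02270933836151129 [5.0748 2.1489 0.9263]
side jar lid ((0.001407566829584539, -0.09625691920518875), 0.03291822597384453) [ 0.0008 -0.097   0.0987]
side [(-0.038, 11), (-0.035, 26), (-0.032, 20), (-0.029, 13), (-0.026, 5), (-0.023, 13), (-0.02, 5)]
top jar lid ((-8.277827873826027e-05, -0.09649188071489334), 0.030586622655391693) [-0.0002 -0.0965  0.1007]
top [(-0.068, 20), (-0.065, 32), (-0.062, 32), (-0.059, 5), (-0.035, 55), (-0.032, 53), (-0.029, 50), (-0.026, 55), (-0.023, 49), (-0.02, 17)]
```

View pics/t11.png

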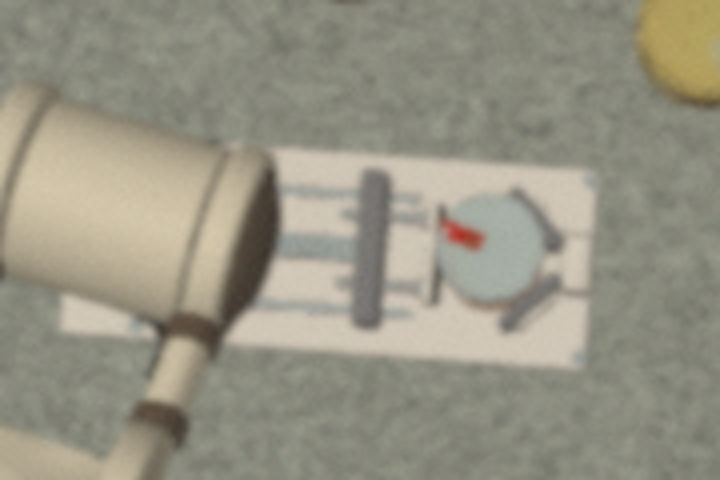

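View pics/s11.png

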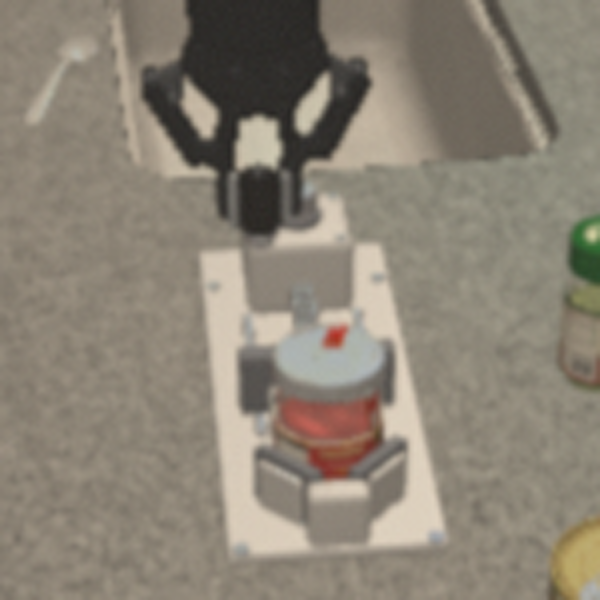

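The jar is now home (y′ stopped at -0.0965) and the pad–jaw spacing has shrunk by about 4 mm, with the pad at (437,255) and the jaw at (371,248). I'll wind another half turn.

>>> jog_arm --commands '[{"rx": 0,"ry": 0,"rz": 0,"x": -0.0112,"y": 0.0109,"z": 0,"jaw": 0.8},{"rx": 0,"ry": 0,"rz": 0,"x": -0.0186,"y": 0.0247,"z": 0,"jaw": 0.8},{"rx": 0,"ry": 0,"rz": 0,"x": -0.0213,"y": 0.0401,"z": 0,"jaw": 0.8},{"rx": 0,"ry": 0,"rz": 0,"x": -0.0191,"y": 0.0556,"z": 0,"jaw": 0.8},{"rx": 0,"ry": 0,"rz": 0,"x": -0.0123,"y": 0.0697,"z": 0,"jaw": 0.8}]'

```text
t: 15.88
ee_pos: [0.5638, 0.0369, 0.2644]
ee_rot: [[0.05, 0.999, 0.0], [0.999, -0.05, -0.001], [-0.001, 0.001, -1.0]]
ft_force: [4.0, -6.4, 1.7]
width: 0.023
```

>>> jog_arm --commands '[{"rx": 0,"ry": 0,"rz": 0,"x": 0.0109,"y": 0.0112,"z": 0,"jaw": 0.8},{"rx": 0,"ry": 0,"rz": 0,"x": 0.0247,"y": 0.0186,"z": 0,"jaw": 0.8},{"rx": 0,"ry": 0,"rz": 0,"x": 0.0401,"y": 0.0213,"z": 0,"jaw": 0.8},{"rx": 0,"ry": 0,"rz": 0,"x": 0.0556,"y": 0.0191,"z": 0,"jaw": 0.8},{"rx": 0,"ry": 0,"rz": 0,"x": 0.0697,"y": 0.0123,"z": 0,"jaw": 0.8}]'

```text
t: 16.3
ee_pos: [0.634, 0.0489, 0.2641]
ee_rot: [[0.049, 0.999, -0.003], [0.999, -0.049, -0.002], [-0.002, -0.003, -1.0]]
ft_force: [-8.7, -7.1, 7.1]
width: 0.023
```

```bash
python3 look.py 12; python3 - <<'E'
import cv2,numpy as np
# intensity minima along holder axis in crops (4x): average band between upper & lower pins
for n in ('9','10','11','12'):
    im=cv2.cvtColor(cv2.imread(f'pics/t{n}.png'),cv2.COLOR_BGR2GRAY).astype(float)
    M=cv2.getRotationMatrix2D((400,250),4.0,1); r=cv2.warpAffine(im,M,(720,480))
    p=r[275:295,300:480].mean(0); q=np.convolve(p,np.ones(5)/5,'same')
    print(n,[(300+i,int(q[i])) for i in range(4,175) if q[i]==q[max(0,i-7):i+8].min() and q[i]<185])
E
```

```text
16.3 [0.634  0.0489 0.2641] 0.022983513816114715 [-8.6924 -7.0505  7.0521]
side jar lid ((0.0013067212421447039, -0.09743078052997589), 0.032669901847839355) [ 0.0013 -0.0979  0.0991]
side [(-0.062, 5), (-0.041, 25), (-0.038, 20), (-0.035, 16), (-0.032, 12), (-0.029, 12)]
top jar lid ((-0.0004429786349646747, -0.09653934836387634), 0.030626067891716957) [-0.0014 -0.0966  0.1004]
top [(-0.068, 20), (-0.065, 32), (-0.062, 33), (-0.059, 5), (-0.041, 46), (-0.038, 49), (-0.035, 55), (-0.032, 47), (-0.029, 52), (-0.026, 32)]
9 [(345, 107), (378, 166), (411, 113), (455, 155)]
10 [(362, 107), (408, 163), (428, 119), (455, 156)]
11 [(379, 108), (403, 166), (417, 163), (438, 117), (466, 159)]
12 [(388, 111), (417, 166), (439, 118), (465, 161)]
```

View pics/t12.png

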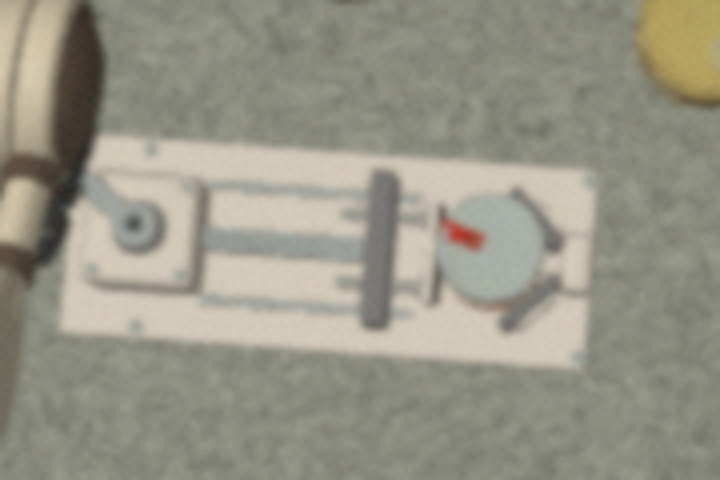

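The pad is pressed about 9 mm: the spacing went from 66 to 51 px at 1.7 px/mm, and the crank count agrees. The jar is home at lid (490,248). I'll release the knob and retreat.

>>> jog_arm --commands '[{"rx": 0,"ry": 0,"rz": 0,"x": -0.001,"y": -0.001,"z": 0,"jaw": 0.8},{"rx": 0,"ry": 0,"rz": 0,"x": -0.001,"y": -0.001,"z": 0,"jaw": -0.3},{"rx": 0,"ry": 0,"rz": 0,"x": -0.001,"y": -0.001,"z": 0,"jaw": -0.3},{"rx": 0,"ry": 0,"rz": 0,"x": -0.001,"y": -0.001,"z": 0,"jaw": -0.3},{"rx": 0,"ry": 0,"rz": 0,"x": -0.001,"y": -0.001,"z": 0,"jaw": -0.3}]'

```text
t: 16.82
ee_pos: [0.6322, 0.0479, 0.2631]
ee_rot: [[0.051, 0.999, -0.002], [0.999, -0.051, 0.0], [0.0, -0.002, -1.0]]
ft_force: [-0.6, -0.7, 0.0]
width: 0.0552
```

>>> jog_arm --commands '[{"rx": 0,"ry": 0,"rz": 0,"x": 0,"y": 0,"z": 0.015,"jaw": -0.3},{"rx": 0,"ry": 0,"rz": 0,"x": 0,"y": 0,"z": 0.035,"jaw": -0.3},{"rx": 0,"ry": 0,"rz": 0,"x": 0,"y": 0,"z": 0.06,"jaw": -0.3},{"rx": 0,"ry": 0,"rz": 0,"x": 0,"y": 0,"z": 0.085,"jaw": -0.3},{"rx": 0,"ry": 0,"rz": 0,"x": 0,"y": 0,"z": 0.09,"jaw": -0.3}]'

```text
t: 17.23
ee_pos: [0.6337, 0.0476, 0.3589]
ee_rot: [[0.051, 0.999, 0.007], [0.999, -0.051, -0.001], [-0.0, 0.007, -1.0]]
ft_force: [1.5, -0.6, 1.3]
width: 0.0555
```

>>> jog_arm --commands '[{"rx": 0,"ry": 0,"rz": 0,"x": -0.02,"y": 0,"z": 0,"jaw": -0.3},{"rx": 0,"ry": 0,"rz": 0,"x": -0.05,"y": 0,"z": 0,"jaw": -0.3},{"rx": 0,"ry": 0,"rz": 0,"x": -0.08,"y": 0,"z": 0,"jaw": -0.3},{"rx": 0,"ry": 0,"rz": 0,"x": -0.1,"y": 0,"z": 0,"jaw": -0.3},{"rx": 0,"ry": 0,"rz": 0,"x": -0.1,"y": 0,"z": 0,"jaw": -0.3}]'

```text
t: 17.65
ee_pos: [0.5295, 0.0481, 0.3521]
ee_rot: [[0.05, 0.999, -0.005], [0.999, -0.05, 0.001], [0.0, -0.005, -1.0]]
ft_force: [0.5, 0.6, -0.3]
width: 0.0556
```

```bash
python3 look.py 13; python3 - <<'E'
import cv2,numpy as np
for n in ('12','13'):
    im=cv2.cvtColor(cv2.imread(f'pics/t{n}.png'),cv2.COLOR_BGR2GRAY).astype(float)
    M=cv2.getRotationMatrix2D((400,250),4.0,1); r=cv2.warpAffine(im,M,(720,480))
    p=r[275:295,300:480].mean(0); q=np.convolve(p,np.ones(5)/5,'same')
    print(n,[(300+i,int(q[i])) for i in range(4,175) if q[i]==q[max(0,i-7):i+8].min() and q[i]<185])
E
```

```text
17.65 [0.5295 0.0481 0.3521] 0.05563396501489653 [ 0.4691  0.5528 -0.2712]
side jar lid ((-0.00045377103378996253, -0.09597879648208618), 0.03216981887817383) [ 0.0013 -0.0967  0.0987]
side [(-0.041, 17), (-0.038, 27), (-0.035, 17), (-0.032, 13), (-0.029, 6), (-0.026, 5)]
top jar lid ((-0.00027037010295316577, -0.09640869498252869), 0.03064633347094059) [-0.0013 -0.0964  0.101 ]
top [(-0.068, 19), (-0.065, 32), (-0.062, 33), (-0.059, 5), (-0.041, 40), (-0.038, 53), (-0.035, 49), (-0.032, 53), (-0.029, 51), (-0.026, 34)]
12 [(388, 111), (417, 166), (439, 118), (465, 161)]
13 [(387, 111), (418, 165), (439, 119), (467, 160)]
```

View pics/t13.png

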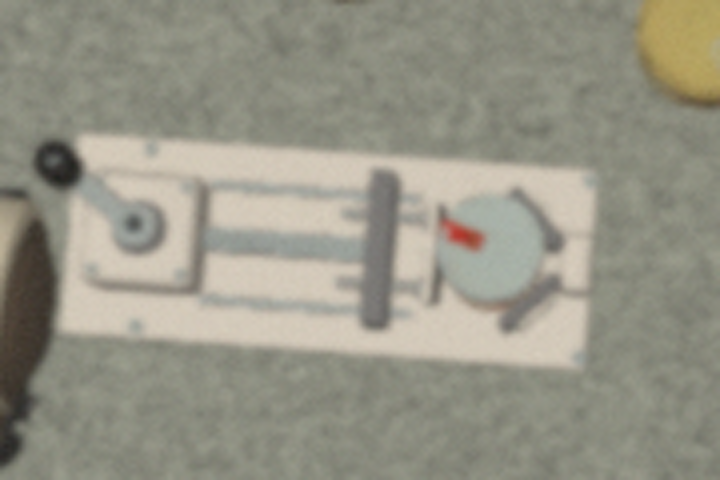

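View pics/s13.png

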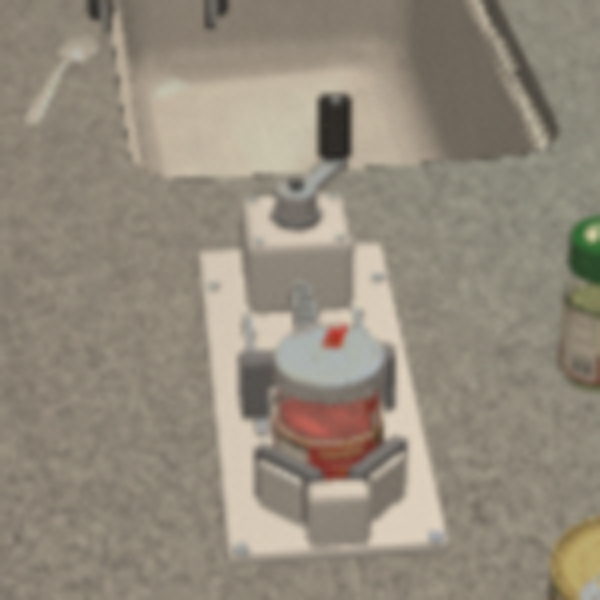

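The pictures show the jar upright and home in the V, the pad pressed (spacing 52 px, about 8.5–9 mm), the knob free at top (58,163), and the gripper clear. I'll hand in.

```bash
python3 -c "
from station import manip
print(manip.job_done())"
```

```text
the job is handed in; nothing more can be done
None
```

The grey-lidded jam jar now stands upright in the holder, home in the V, with the sprung pad pressed about halfway in. I handed the job in at about 18 s of the 72 s allowed.

- **Jar:** I gripped it by the lid, set it down about 6 mm short of the seat, and let go with the pad still clear of it. Winding then pushed it home.
- **Winding:** I took the crank by its knob and wound it clockwise about 3.7 turns, then let go and drew the gripper back clear of everything.
- **Final position:** The last check put the jar within about 1.5 mm of the seat along the holder and about 1 mm sideways. The lid top was at about 100 mm, as it should be for a jar standing on the base.
- **Pad:** It was about 8.5–9 mm in, judged from how much the gap between pad and jaw had closed in the top picture. Counting crank turns from first contact gave about the same.
- **Bystanders:** I did not re-measure their positions at the end. The arm came near none of them, and the tuna tin and spice jar look unmoved where they show in the pictures. The red look-alike was left alone.
- **Disagreements:** The networks' marks for the knob and crank axis were 3–8 mm off the depth measurements, so I used the depth. The network also ranked the red look-alike first in both views, so I picked the jar by its grey lid.

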